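Hang and lock a tool bracket on a slotted rail stand

TASK

Pick up the loose steel tool bracket, hook its two claws into the slots of the rail stand and press it down until it locks, fully home and upright, then let go of it. The slotted rails are clamped at an unknown height and bend easily, so feel for the slots and never push the bracket hard against the stand; leave the tin, the jar and the steel block standing where they are.

Things in the scene. Friction and masses are not known exactly. Their poses are not given: they have to be found in the camera images.
- bracket_grip (a point): Loose dark steel bracket, 0.13-0.2 kg, standing upright. Point: middle of its web, 30 mm above its lower edge; pinch here from above. Web 12 mm thick (along y), 46 mm high, clear from x -22 to +18 mm. x points to plate and claws, z up on the bench as when hung. Plate back plane at x +42 mm (plate 6 thick, y +-35, 56 high); a thin arm runs on to x -80 mm.
- bracket_claws (a point): On the bracket's back plane (the face that meets the rails), midway between its two claws, 44 mm above its lower edge, level with the undersides of the necks. Claws at y +-26 mm, 6 mm wide: neck 6 mm high (z 0 to +6), then a nose hanging 18 mm lower, so a whole claw spans z -18 to +6 mm. Claws end at x +10.5 mm; nose starts at x +5.5 mm. From bracket_grip: x +42, z +14 mm.
- bracket_flange (a point): Centre of the bracket's flat thumb flange on top, 24 mm (x) by 34 mm (y), 60 mm above the bracket's lower edge, 12 mm in front of its back plane. Press down here, close to the rails. From bracket_grip: x +30, z +30 mm. Hooked in, the bracket hangs by itself and may be let go before it is pressed.
- rail_stand: Fixed stand 124 mm wide, 152 to 182 mm high: dark foot, two aluminium slotted rails at y +-26 mm, 24 mm wide. Origin on the bench midway between them under their front plane; x points into the stand, y left, z up. The bracket hangs with its axes parallel to these, back plane at x 0 to -2 mm, y 0. The rails count as bent if bracket and stand press on each other with more than 30 N.
- slot_zone (a point): Point on the rails' front plane (axes as the stand's) where the slots' lower edge is on average: the rails are clamped anywhere from 15 mm lower to 15 mm higher, not measured. One slot per rail, 10 mm wide, 30 mm high, in 4 mm plate, flat 26 mm above it. Claws go straight in with the necks' undersides 18 to 24 mm above that edge. Firm stop: necks on the edge; locked: 4 mm higher.
- catch (a joint): Brass spring catch between the rails, m: 0 = sprung out to the front (at rest, and when the bracket is locked), 0.004 = pushed back while the bracket's cross bridge rides down its ramp (from 13 to 4 mm above the firm stop); its flat underside then snaps out above the bridge. Spring 2 to 3.5 N. Pressing past it takes 12 to 14 N in all, the firm stop is reached at about 17 N.
- plunger (a joint): Steel spring plunger fork under the catch, m: 0 = up; the bracket's bridge pushes it down, 0.005 when locked (it lifts the released bracket against the catch), 0.0085 while the bracket is pressed on the firm stop. Spring 1 N at 0, 11 N at 0.005, 18 N at 0.0085. Still down after the bracket is let go = locked.
- tin_small: Bystander: plain round tin, 47 mm wide, 50 mm high, origin at the centre of its underside.
- jar_cap_black: Bystander: squat jar with a black cap, 41 mm wide, 34 mm high, origin at the centre of its underside.
- bench_block: Bystander: square steel bench block, 56 x 56 x 31 mm, origin at the centre of its underside.
Things that resemble listed ones, but are neither listed nor needed, are in the scene too. There is more than one size of the rail_stand; the job needs the larger.

How it is judged:
By the outcome, as a careful person would: the job done as asked, in the order asked, and still so for the second after the job is handed in, with the robot touching nothing.
It also fails if it takes over 64 s, if anything falls off the work surface, if the arm or the gripper's body presses on something with over 40 N, if the wrist force passes 120 N, or if a joint passes its speed limit or range.

ROBOT

A 6-joint arm with a two-finger parallel gripper is mounted at the origin on a cart in front of the work surface, level with it; the furniture and walls round the work are solid. World frame = base frame: x ahead of the robot, y to its left, z up, the work surface at z = 0. Lengths are in mm, angles in rad, forces in N, time in s.
With the tool pointing down it reaches from about 275 to 1000 mm from the base axis. Payload 8.4 kg.
Tool frame: the origin (TCP) lies on the centre line of the jaws, within the pads' length; the fingertips stand r.tip_reach ahead of it and the grasp point (between the pads) lies 11 mm behind it (r.tip_reach is the distance from the TCP to the fingertips, in mm); z points along the fingers, y is the line along which they close (so a half turn about z gives the same grasp; the last joint's range is limited). The gripper opens to 85 mm and grips with 20 to 120 N. Pads are 22 mm wide; open, the fingers measure 114 mm over their backs; the gripper's body (76 mm by 85 mm) begins 54 mm behind the grasp point. The pads swing forward as they close: fully open they stand 13 mm farther back than shut.
Start: joints at [1.101, 0.353, 1.633, -0, 1.155, -0.002], TCP at [281.826, 557.855, 239.281] pointing down, gripper open.
Joint ranges: [-2.63, 2.63], [-0.92, 2.1], [0.06, 2.66], [-1.3, 4.44], [0, 2.69], [-3.02, 3.02]. Speed limits (rad/s): [2.22, 2.22, 2.79, 3.14, 3.14, 3.14].

INTERFACE

Orientations are given as [roll, pitch, yaw] about the fixed x, y, z axes, in that order (R = Rz(yaw) Ry(pitch) Rx(roll)).
In Python, from rig import r gives the robot as it stands.
- The arm moves only by the tool carry_out, never from a script. Its argument "targets" is a list of rows, each an object with "dp": the shift along the tool's x, y, z in mm, a list of three; "yaw": the turn about the tool's z in degrees. A call has 1 to 12 rows; each row is the pose to reach, as a shift and turn from the pose commanded when the call began, along the tool's axes at that moment; what a row does not reach only later rows make up. A row lasts 1/8 s, in which the tool goes at most 62.5 mm and 10.7 degrees, less where a joint would pass 70% of its speed; a pose out of reach is approached as far as the arm can. A call with a gripper value outside its range is refused whole. "fingers" is the opening, from -1 (shut) to 1 (fully open), so that 0 is half open, set as the call begins (left out, the last holds). The fingers move at their own pace and stop on an object; "grip_force" is the grip in N (left out, the last holds). Time passes only in rows, so rows that repeat a pose let the fingers close. It gives the time, the measured TCP pose, the force, the opening and the grip force at its end, in the units of the state.
- r.sense(): the state, without advancing time (a new reading comes with each control period).
- r.grab_frame(name): name is "side" or "top" or "wrist"; returns the picture (420x560x3 uint8, red, green, blue); there is no depth.
- r.get_calibration(name): a dict with "fx", "fy", "cx", "cy" (pixels), "dist_coeffs" ([k1, k2, p1, p2, k3] as OpenCV has them; the pictures are not rectified), "rvec" (rotation vector, rad) and "tvec" (3), from world to camera coordinates, as OpenCV has them. Camera axes: x right, y down, z forward; pixel columns grow to the right and rows downward; lengths in mm; the calibration is good to about 2 mm. A picture is of the moment at which its call begins: read the wrist's pose just before it. get_calibration takes no time and is no camera call; for the wrist camera it gives the pose at the moment of the call.
- r.sign_off(): hands the job in; it is judged then, once.
The state is a dict: "clock": time; "qpos": joint angles; "qvel": joint speeds; "joint_efforts": joint torques, N m; "eef_pos": TCP position; "tcp_rot": TCP orientation; "contact_force": force on the tool from outside, world axes, zero at the start; "wrist_torque": the same for the moment, N m; "opening": opening from 0.0 (shut) to 1.0 (fully open); "grasp_force": force on a finger pad.
Only numpy, scipy, OpenCV 4.12 (cv2) and the standard library are available. Lean on these libraries where they do the work, as an engineer would, in place of code of your own. Each camera call takes 0.05 s, during which the arm holds its last target. There are 200 camera calls.

## Working session

There is one attempt and no reset: what is moved stays moved. The work goes in short steps, Python scripts to look and compute and a tool call to move; the robot and the scene stay as the last step left them, time stands still between calls to the robot, and variables do not carry over. Pictures are saved under pics/ and viewed, at most 10 in all, crops included, and the job is handed in when it is done.

Besides the shell and the picture viewer there is one more tool, called as a command line: name --argument value ..., lists and objects as JSON in quotes. carry_out: Moves the arm, as the interface text tells. Its arguments: {"type":"object","properties":{"targets":{"type":"array","items":{"type":"object","properties":{"dp":{"type":"array","items":{"type":"number"}},"yaw":{"type":"number"}}}},"fingers":{"type":"number"},"grip_force":{"type":"number"}},"required":["targets"]}

```bash
mkdir -p pics; ls
python3 - <<'E'
from rig import r
import cv2,json
for n in ["side","top","wrist"]:
    c=r.get_calibration(n); print(n,{k:[round(float(x),4) for x in v] if hasattr(v,'__len__') else round(v,2) for k,v in c.items()})
    cv2.imwrite(f"pics/{n}0.png",r.grab_frame(n)[:,:,::-1])
print(r.tip_reach,r.sense())
E
```

```text
pics
side {'fx': 396.42, 'fy': 396.42, 'cx': 282.25, 'cy': 209.86, 'dist_coeffs': [-0.0246, 0.0, 0.0, 0.0, 0.0], 'rvec': [0.0376, 2.767, -1.4344], 'tvec': [590.861, 84.2089, 1072.3265]}
top {'fx': 531.21, 'fy': 531.21, 'cx': 273.59, 'cy': 211.58, 'dist_coeffs': [0.0356, 0.0, 0.0, 0.0, 0.0], 'rvec': [2.1504, -2.1692, 0.0951], 'tvec': [14.3569, 576.3357, 1619.1468]}
wrist {'fx': 342.69, 'fy': 342.69, 'cx': 278.85, 'cy': 206.53, 'dist_coeffs': [-0.0317, 0.0, 0.0, 0.0, 0.0], 'rvec': [-2.4602, -1.5146, -0.2172], 'tvec': [-624.4685, -36.8309, 378.8776]}
8.0 {'clock': 0.15, 'qpos': array([ 1.10058550e+00,  3.53473801e-01,  1.63395481e+00,  3.14961579e-05,
        1.15516113e+00, -2.40868992e-03]), 'qvel': array([ 0.00013005, -0.00024247, -0.00274822, -0.00103484, -0.0005615 ,
       -0.00084818]), 'joint_efforts': array([ 5.24650059e-04, -6.05636787e+01, -3.42335880e+01,  1.71912152e-04,
        6.02836561e-03, -2.16346706e-05]), 'eef_pos': array([281.67212946, 557.55251616, 238.74728704]), 'tcp_rot': array([-3.14059564e+00, -3.12034771e-05,  2.67377777e+00]), 'contact_force': array([ 0.65178404,  0.44797536, -0.89610633]), 'wrist_torque': array([-0.01020195, -0.01402318,  0.02936716]), 'grasp_force': 0.0, 'opening': 1.0004105599842676}
```

View pics/top0.png

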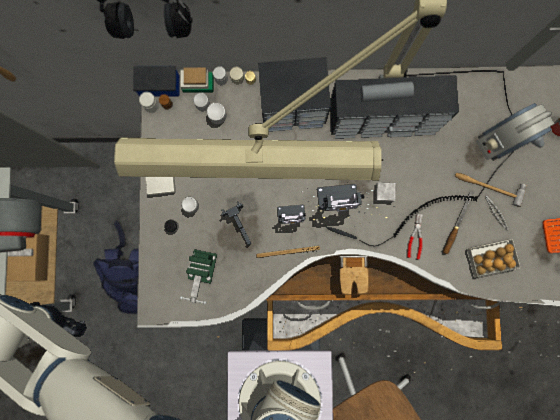

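View pics/side0.png

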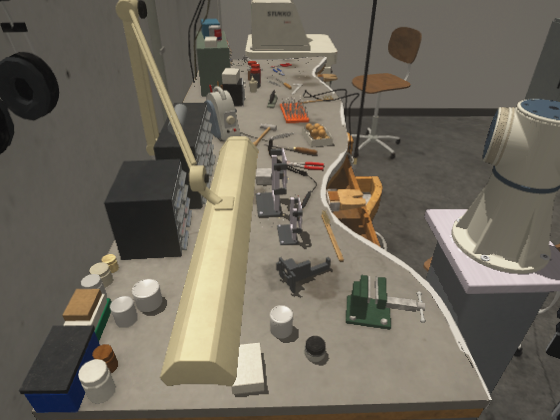

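Top view: bracket at about (237,222), small stand (291,215), large stand (338,197), tin (190,204), jar (170,227), block (386,192). A lamp beam overhangs at rows 140-178. I'll enlarge both views.

Run:
```python
import cv2
t=cv2.imread("pics/top0.png")[175:260,210:370]; cv2.imwrite("pics/t1.png",cv2.resize(t,None,fx=5,fy=5,interpolation=cv2.INTER_CUBIC))
t=cv2.imread("pics/side0.png")[140:300,230:350]; cv2.imwrite("pics/s1.png",cv2.resize(t,None,fx=3.75,fy=3.75,interpolation=cv2.INTER_CUBIC))
```

```text
(no output)
```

View pics/t1.png

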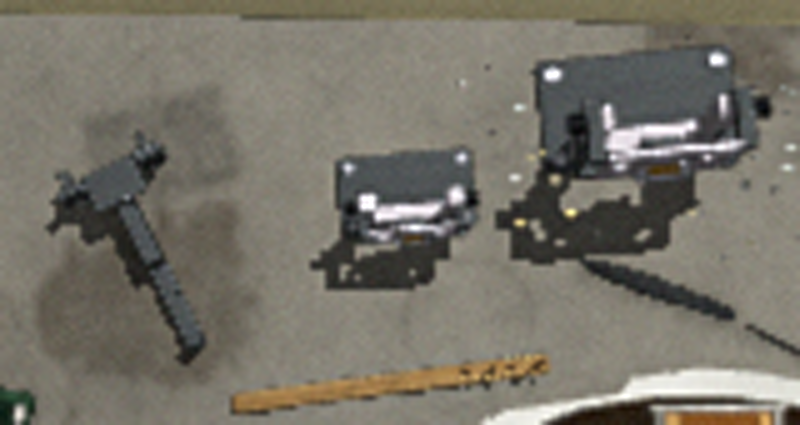

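View pics/s1.png

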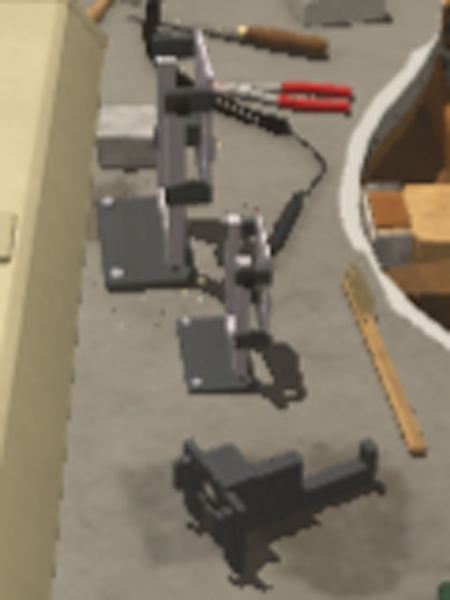

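Top crop (5x, offset 210,175): the flange is around (113,185), and the arm ends at (190,350). The claws point up-left at (65,190) and (150,150). The large stand's rails run along (565,172)-(745,148). Side crop: the stand fronts face right, towards the robot.

```bash
cat > h.py <<'E'
import numpy as np,cv2
from rig import r
def cal(n,c=None):
    c=c or r.get_calibration(n)
    K=np.array([[c['fx'],0,c['cx']],[0,c['fy'],c['cy']],[0,0,1]]);R=cv2.Rodrigues(np.array(c['rvec'],float))[0]
    return K,np.array(c['dist_coeffs'],float),R,np.array(c['tvec'],float)
def ray(C,uv):
    K,d,R,t=C; p=cv2.undistortPoints(np.array([[uv]],float),K,d)[0,0]
    return -R.T@t, R.T@np.array([p[0],p[1],1])
def onz(C,uv,z):
    o,v=ray(C,uv); return o+v*(z-o[2])/v[2]
def tri(C1,u1,C2,u2):
    o1,v1=ray(C1,u1);o2,v2=ray(C2,u2)
    s=np.linalg.lstsq(np.c_[v1,-v2],o2-o1,rcond=None)[0]
    a,b=o1+s[0]*v1,o2+s[1]*v2; return (a+b)/2,np.linalg.norm(a-b)
def proj(C,P):
    K,d,R,t=C; return cv2.projectPoints(np.array(P,float).reshape(-1,3),cv2.Rodrigues(R)[0],t,K,d)[0][:,0]
E
python3 - <<'E'
from h import *
np.set_printoptions(precision=1,suppress=True)
T=cal("top");S=cal("side")
t=lambda x,y:(210+x/5-.4,175+y/5-.4)
print("cams",-T[2].T@T[3],-S[2].T@S[3])
for n,p,z in [("flange",(113,185),60),("armend",(190,350),40),("clawL",(62,188),47),("clawR",(150,150),47),
 ("footTL",(540,62),12),("footTR",(728,48),12),("railL",(565,172),150),("railR",(745,150),150),("smallrail L",(352,238),110)]:
    print(n,onz(T,t(*p),z))
for a,z in [((190,204),50),((170,227),34),((386,192),31)]: print(onz(T,a,z))
for z in (200,300,400,500): print("lamp",z,onz(T,(118,176),z),onz(T,(380,180),z),onz(S,(232,382),z),onz(S,(253,140),z))
E
```

```text
cams [ 404.1  -17.2 1670.4] [625.  807.8 680.3]
flange [574.5 135.2  60. ]
armend [474.3  89.7  40. ]
clawL [574.3 167.8  47. ]
clawR [597.3 113.6  47. ]
footTL [ 654.8 -129.6   12. ]
footTR [ 662.5 -247.8   12. ]
railL [ 569.9 -133.6  150. ]
railR [ 581.7 -236.9  150. ]
smallrail L [536.4 -10.6 110. ]
[600.3 266.1  50. ]
[531.1 330.2  34. ]
[ 634.  -339.6   31. ]
lamp 200 [663.3 442.8 200. ] [ 644.2 -290.8  200. ] [675.8 515.1 200. ] [ 668.4 -213.8  200. ]
lamp 300 [645.7 411.5 300. ] [ 627.9 -272.2  300. ] [665.2 576.1 300. ] [659.3  -1.1 300. ]
lamp 400 [628.  380.2 400. ] [ 611.6 -253.5  400. ] [654.6 637.  400. ] [650.3 211.6 400. ]
lamp 500 [610.4 348.9 500. ] [ 595.2 -234.9  500. ] [644.1 698.  500. ] [641.3 424.3 500. ]
```

Run:
```python
from h import *
from scipy.spatial.transform import Rotation as Ro
np.set_printoptions(precision=2,suppress=True)
s=r.sense();W=cal("wrist");Rt=Ro.from_euler('xyz',s['tcp_rot']).as_matrix()
c=-W[2].T@W[3]
print("cam in tool",Rt.T@(c-s['eef_pos']),"\ncam axes in tool (rows x,y,z)\n",(Rt.T@W[2].T).T, "tool x,y world",Rt[:,0],Rt[:,1])
T=cal("top");S=cal("side")
print("lamp",tri(T,(118,176),S,(232,382)),tri(T,(380,180),S,(253,140)))
```

```text
cam in tool [  72.08    0.07 -134.52] 
cam axes in tool (rows x,y,z)
 [[ 0.    1.   -0.  ]
 [-0.96  0.   -0.28]
 [-0.28  0.    0.96]] tool x,y world [-0.89  0.45  0.  ] [ 0.45  0.89 -0.  ]
lamp (array([680.71, 467.46, 120.83]), np.float64(6.87179280617664)) (array([ 661.7 , -299.3 ,  157.89]), np.float64(20.914282197890465))
```

carry_out --targets '[{"dp": [-22, -14, 0], "yaw": -3}, {"dp": [-65, -40, 0], "yaw": -8}, {"dp": [-115, -72, 0], "yaw": -14}, {"dp": [-165, -103, 0], "yaw": -20}, {"dp": [-215, -134, 0], "yaw": -26}, {"dp": [-265, -166, 0], "yaw": -32}, {"dp": [-315, -197, 0], "yaw": -38}, {"dp": [-362, -226, 0], "yaw": -43}, {"dp": [-402, -251, 0], "yaw": -47}, {"dp": [-425, -266, 0], "yaw": -49.5}, {"dp": [-432, -270, 0], "yaw": -50}, {"dp": [-432, -270, 0], "yaw": -50}]'

```text
clock: 1.65
eef_pos: [545.5, 122.1, 239.1]
tcp_rot: [3.141, -0.0, -2.738]
contact_force: [0.7, -0.1, -0.3]
opening: 0.997
grasp_force: 0.0
```

Run:
```python
from h import *
import json
s=r.sense();c=r.get_calibration("wrist");f=r.grab_frame("wrist")
print(s['eef_pos'],s['tcp_rot'],s['contact_force'],s['clock'])
json.dump({k:(v.tolist() if hasattr(v,'tolist') else list(v) if hasattr(v,'__len__') else v) for k,v in c.items()},open("w1.json","w"))
cv2.imwrite("pics/w1.png",f[:,:,::-1])
```

```text
[545.51294221 122.09832901 239.08335734] [ 3.14127250e+00 -3.76914791e-04 -2.73809418e+00] [ 0.67661093 -0.11725553 -0.30339944] 1.65
```

View pics/w1.png

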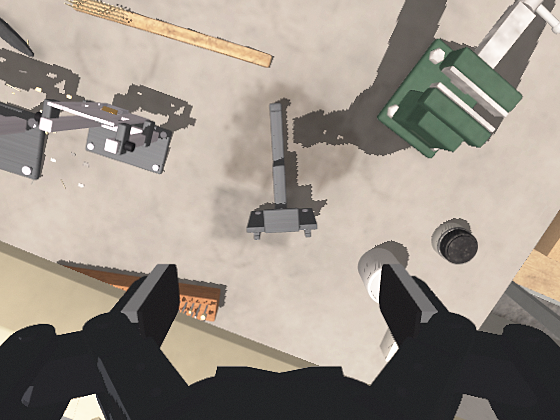

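Wrist view: bracket arm from (278,103) to the flange at (265-299, 208-231), and claws at (257,235) and (307,233). The lamp is at lower left and the tin and jar at right. I'll zoom on the bracket.

Run:
```python
import cv2
t=cv2.imread("pics/w1.png")[95:245,235:330]; cv2.imwrite("pics/w1c.png",cv2.resize(t,None,fx=4,fy=4,interpolation=cv2.INTER_CUBIC))
```

```text
(no output)
```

View pics/w1c.png

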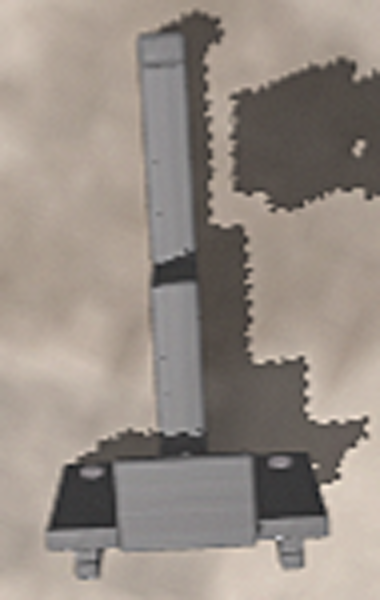

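Run:
```python
from h import *
import json
from scipy.optimize import least_squares
np.set_printoptions(precision=2,suppress=True)
C=cal(0,json.load(open("w1.json")))
px=[((114,460),(18,17,60)),((252,455),(18,-17,60)),((256,546),(42,-17,60)),((120,550),(42,17,60)),
((153,285),(-22,6,46)),((198,279),(-22,-6,46))]
# image left/right vs y sign decided by fit
U=np.array([(235+a/4-.4,95+b/4-.4) for (a,b),_ in px]);B=np.array([p for _,p in px],float)
for sg in (1,-1):
    b=B*[1,sg,1]
    def P(v): 
        c,s=np.cos(v[2]),np.sin(v[2]); return np.c_[v[0]+c*b[:,0]-s*b[:,1],v[1]+s*b[:,0]+c*b[:,1],b[:,2]]
    f=least_squares(lambda v:(proj(C,P(v))-U).ravel(),[547,123,.41])
    print(sg,f.x[:2],np.degrees(f.x[2]),f.fun.reshape(-1,2))
s=r.sense();print(np.degrees(s['tcp_rot']),s['eef_pos'])
```

```text
1 [549.74 124.96] 26.098295541320987 [[ 35.09  -1.4 ]
 [-34.91   1.61]
 [-34.32   2.33]
 [ 34.46  -0.37]
 [ 11.64  -1.01]
 [-12.05   1.13]]
-1 [549.37 124.89] 25.78819781392202 [[-0.44 -0.09]
 [ 0.59 -0.42]
 [ 0.33  0.38]
 [-0.48  0.89]
 [-0.6  -0.79]
 [ 0.6   0.14]]
[ 179.98   -0.03 -156.84] [545.23 122.57 239.09]
```

Bracket grip is at (549.4, 124.9), yaw 25.8°. I'll descend, then grip.

carry_out --targets '[{"dp": [-2, 0, 20], "yaw": -1}, {"dp": [-4, 0.5, 55], "yaw": -2.6}, {"dp": [-4.8, 0.5, 95], "yaw": -2.6}, {"dp": [-4.8, 0.5, 135], "yaw": -2.6}, {"dp": [-4.8, 0.5, 170], "yaw": -2.6}, {"dp": [-4.8, 0.5, 195], "yaw": -2.6}, {"dp": [-4.8, 0.5, 211], "yaw": -2.6}, {"dp": [-4.8, 0.5, 218], "yaw": -2.6}, {"dp": [-4.8, 0.5, 220], "yaw": -2.6}, {"dp": [-4.8, 0.5, 220], "yaw": -2.6}]'

```text
clock: 2.95
eef_pos: [550.4, 124.6, 19.9]
tcp_rot: [-3.141, 0.001, -2.691]
contact_force: [-1.2, -0.6, 0.5]
opening: 1.0
grasp_force: 0.0
```

carry_out --targets '[{"dp": [0, 0, 0], "yaw": 0}, {"dp": [0, 0, 0], "yaw": 0}, {"dp": [0, 0, 0], "yaw": 0}, {"dp": [0, 0, 0], "yaw": 0}, {"dp": [0, 0, 0], "yaw": 0}, {"dp": [0, 0, 0], "yaw": 0}, {"dp": [0, 0, 0], "yaw": 0}, {"dp": [0, 0, 0], "yaw": 0}]' --fingers -1 --grip_force 60

```text
clock: 3.95
eef_pos: [550.0, 124.4, 19.5]
tcp_rot: [-3.142, 0.0, -2.691]
contact_force: [-0.6, 1.3, 5.7]
opening: 0.134
grasp_force: 59.3
```

carry_out --targets '[{"dp": [0, 0, -8], "yaw": 0}, {"dp": [0, 0, -35], "yaw": 0}, {"dp": [0, 0, -75], "yaw": 0}, {"dp": [0, 0, -120], "yaw": 0}, {"dp": [8, -8, -160], "yaw": 1}, {"dp": [30, -32, -190], "yaw": 4}, {"dp": [60, -65, -206], "yaw": 8}, {"dp": [92, -100, -211], "yaw": 13}, {"dp": [120, -130, -211], "yaw": 17}, {"dp": [139, -151, -211], "yaw": 20}, {"dp": [146, -158, -211], "yaw": 20.8}, {"dp": [146, -158, -211], "yaw": 20.8}]'

```text
clock: 5.45
eef_pos: [487.0, -81.4, 230.3]
tcp_rot: [3.141, -0.0, -3.055]
contact_force: [0.9, -0.6, -2.5]
opening: 0.127
grasp_force: 58.7
```

```bash
cat >> h.py <<'E'
import json
def snap(n):
    s=r.sense();c=r.get_calibration("wrist");f=r.grab_frame("wrist")
    print(s['eef_pos'].round(2),np.degrees(s['tcp_rot']).round(2),s['contact_force'].round(2),s['wrist_torque'].round(3),s['clock'])
    c={k:np.asarray(v).tolist() for k,v in c.items()};c['pos']=s['eef_pos'].tolist();c['rot']=s['tcp_rot'].tolist()
    json.dump(c,open(n+".json","w")); cv2.imwrite(f"pics/{n}.png",f[:,:,::-1])
E
python3 -c "
from h import *
snap('A')"
```

```text
[486.98 -81.43 230.29] [ 1.7998e+02 -1.0000e-02 -1.7503e+02] [ 0.88 -0.64 -2.45] [ 0.047 -0.001 -0.017] 5.45
```

View pics/A.png

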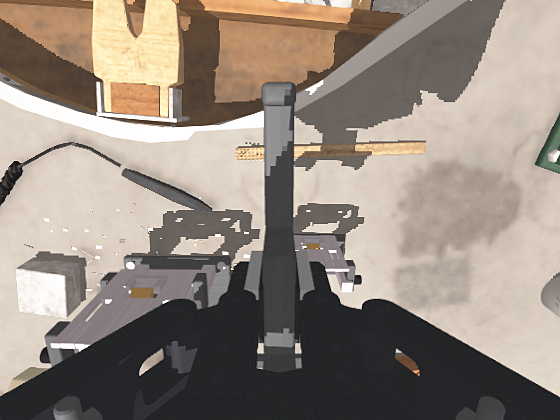

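The stand shows at the left, (45-235, 255-365), with the brass catch at (142,293). The gripper hides part of it. I'll zoom in.

Run:
```python
import cv2
t=cv2.imread("pics/A.png")[245:385,35:245]; cv2.imwrite("pics/Ac.png",cv2.resize(t,None,fx=3.8,fy=3.8,interpolation=cv2.INTER_CUBIC))
```

```text
(no output)
```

View pics/Ac.png

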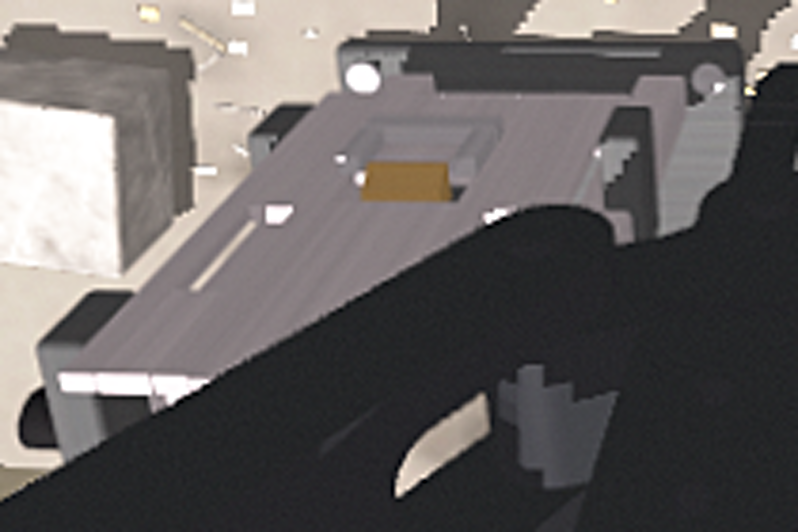

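A-crop: left-rail slot is the bright strip (195,290)-(258,222), with lit sills at (278,213) and (497,214); the catch is brass at (407,182). I'll take a second view from the other side to triangulate.

carry_out --targets '[{"dp": [0, -10, 0], "yaw": 0}, {"dp": [0, -35, 0], "yaw": 0}, {"dp": [0, -70, 0], "yaw": 0}, {"dp": [0, -110, 0], "yaw": 0}, {"dp": [0, -150, 0], "yaw": 0}, {"dp": [0, -190, 0], "yaw": 0}, {"dp": [0, -225, 0], "yaw": 0}, {"dp": [0, -250, 0], "yaw": 0}, {"dp": [0, -260, 0], "yaw": 0}, {"dp": [0, -260, 0], "yaw": 0}]'

```text
clock: 6.75
eef_pos: [509.9, -340.2, 230.0]
tcp_rot: [3.141, -0.0, -3.055]
contact_force: [0.2, -0.3, -0.9]
opening: 0.133
grasp_force: 58.8
```

```bash
python3 -c "
from h import *
snap('B')
C=cal(0,json.load(open('B.json')))
u=proj(C,[(576,-185,110),(576,-185,180)]);print(u)
x,y=map(int,u.mean(0));x0=max(0,x-75);y0=max(0,min(y-70,250));print(x0,y0)
t=cv2.imread('pics/B.png')[y0:y0+150,x0:x0+200]; cv2.imwrite('pics/Bc.png',cv2.resize(t,None,fx=4,fy=4,interpolation=cv2.INTER_CUBIC))
"
```

```text
[ 509.85 -340.17  230.05] [ 1.7997e+02 -2.0000e-02 -1.7501e+02] [ 0.25 -0.33 -0.9 ] [ 0.013  0.035 -0.027] 6.75
[[454.16922268 293.07812534]
 [505.57345139 348.58374773]]
404 250
```

View pics/Bc.png

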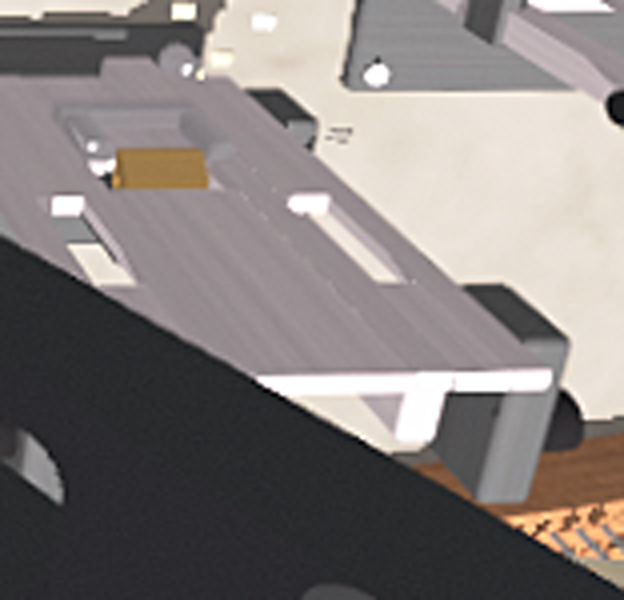

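B-crop: both slots are clear. The lower front corners are at (52,199)/(81,196) and (289,197)/(322,193), and the top corners at (98,285)/(136,285) and (375,282)/(407,280). The rail top edge ends at (552,371).

```bash
cat > fit.py <<'E'
from h import *
from scipy.optimize import least_squares
np.set_printoptions(precision=2,suppress=True)
CA,CB=[cal(0,json.load(open(n+'.json'))) for n in 'AB']
b=lambda x,y:(404+x/4-.375,250+y/4-.375); a=lambda x,y:(35+x/3.8-.37,245+y/3.8-.37)
D=[(CB,b(52,199),-31,0),(CB,b(81,196),-21,0),(CB,b(289,197),21,0),(CB,b(322,193),31,0),
(CB,b(98,285),-31,30),(CB,b(136,285),-21,30),(CB,b(375,283),21,30),(CB,b(407,281),31,30),
(CB,b(552,371),38,None),
(CA,a(262,206),-31,0),(CA,a(293,205),-21,0),(CA,a(485,208),21,0),(CA,a(88,371),-38,None),(CA,a(191,290),-31,30)]
def res(v):
    c,s=np.cos(v[2]),np.sin(v[2]);o=[]
    for C,u,y,z in D:
        z=v[3]+(v[4] if z is None else z); o.append(proj(C,[(v[0]-s*y,v[1]+c*y,z)])[0]-u)
    return np.array(o).ravel()
f=least_squares(res,[576,-185,.09,110,56],loss='soft_l1')
J=np.linalg.inv(f.jac.T@f.jac)
print(f.x[[0,1,3,4]],np.degrees(f.x[2]),np.sqrt(np.diag(J)));print(res(f.x).reshape(-1,2))
E
python3 fit.py
```

```text
[ 579.96 -189.83  113.52   55.86] 4.865339362686702 [0.47 0.41 0.01 0.67 0.86]
[[-3.57 -0.13]
 [ 0.98  0.56]
 [-1.87 -0.05]
 [ 1.47  0.85]
 [-0.3  -0.21]
 [ 3.26 -0.32]
 [-2.21 -0.4 ]
 [ 2.55 -0.07]
 [-0.64 -0.66]
 [-0.11  0.25]
 [ 3.46  0.64]
 [ 2.56  0.29]
 [-3.23  0.24]
 [-0.47 -0.6 ]]
```

Run:
```python
import cv2
B=cv2.imread('pics/B.png');A=cv2.imread('pics/A.png')
for nm,I,rows,c0,c1 in (("B",B,(304,310,316),410,512),("A",A,(303,308,313,318),75,130)):
    for rr in rows: print(nm,rr,c0,' '.join(str(int(v)) for v in I[rr,c0:c1].mean(1)))
for rr in (343,344): print("Btop",rr,' '.join(str(int(v)) for v in B[rr,530:550].mean(1)))
for rr in (341,343,345): print("Atop",rr,' '.join(str(int(v)) for v in A[rr,45:90].mean(1)))
```

```text
B 304 410 145 144 143 145 144 142 143 146 147 143 144 144 144 145 104 140 188 186 164 141 145 146 143 144 145 147 145 142 142 142 145 149 145 143 145 146 147 148 144 143 141 146 147 149 150 148 147 148 147 146 146 148 147 144 142 144 147 148 151 153 162 144 144 147 143 143 142 139 138 136 137 169 214 229 230 222 227 208 182 181 183 168 144 144 145 143 142 141 140 160 207 232 231 228 228 227 225 225 225 224 224 224
B 310 410 142 142 146 147 144 143 144 143 145 144 132 125 121 121 118 120 119 122 107 94 182 186 183 139 143 143 144 144 142 145 145 144 143 141 141 147 146 143 144 144 145 149 148 146 144 143 144 146 148 151 150 148 148 147 148 148 149 148 146 144 143 146 148 146 150 151 151 143 145 145 143 143 143 143 144 143 138 161 215 234 231 231 231 218 187 179 183 175 153 141 145 144 144 141 139 144 178 229 233 229 228 227
B 316 410 42 42 43 41 36 32 44 69 125 153 151 147 141 135 195 234 226 222 221 220 224 229 232 208 189 178 156 136 143 145 144 142 142 144 145 143 143 143 143 144 147 147 143 143 144 147 148 147 148 145 141 143 146 147 150 151 148 149 146 150 148 148 149 147 145 142
[... 1105 characters left out ...]
 255 255 255 142 130 160 217 226 224 224 224
Btop 344 255 255 255 255 255 255 255 255 255 255 255 255 133 127 180 224 225 225 224 224
Atop 341 163 130 133 137 135 129 129 126 124 125 123 124 123 125 123 124 124 127 130 128 128 126 125 125 128 131 130 130 131 132 133 128 127 128 127 124 126 126 126 127 127 125 126 127 127
Atop 343 197 135 132 135 128 183 239 231 225 221 220 219 214 209 187 208 234 227 222 217 211 211 211 208 205 202 201 198 195 141 164 166 160 156 154 150 148 146 139 122 116 120 120 121 125
Atop 345 232 174 138 134 127 159 255 255 254 254 255 254 255 255 250 247 255 255 254 254 254 255 255 255 255 255 255 255 255 230 253 255 255 255 255 255 255 255 255 247 255 255 255 255 248
```

```bash
cat > fit2.py <<'E'
exec(open('fit.py').read().split('def res')[0])
E_=[(CB,21,[(304,480.7),(310,487.3),(316,493.3)]),(CB,31,[(304,491.7),(310,497.9),(316,503.2)]),(CB,-21,[(304,428.9),(310,432.9),(316,436.4)]),(CB,-31,[(310,419.7),(316,423.9)]),
(CB,38,[(304,499.3),(310,505.9)]),(CA,-38,[(303,88.3),(308,83.3),(313,78.8)]),(CA,-21,[(303,102.5),(308,98.5),(313,94.5),(318,90.4)])]
def res(v,split=False):
    c,s=np.cos(v[2]),np.sin(v[2]);X=lambda y,z:(v[0]-s*y,v[1]+c*y,z);o=[];q=[]
    for C,u,y,z in D:
        z=v[3]+(v[4] if z is None else z); o.append((proj(C,[X(y,z)])[0]-u)[1])
    for C,y,L in E_:
        p,t=proj(C,[X(y,v[3]),X(y,v[3]+30)])
        for row,col in L: q.append(p[0]+(t[0]-p[0])*(row-.0-p[1])/(t[1]-p[1])-col)
    return (np.array(o),np.array(q)) if split else np.r_[o,q]
f=least_squares(res,[580,-190,.085,113,56],loss='soft_l1')
print(f.x[[0,1,3,4]],np.degrees(f.x[2]));print(*res(f.x,True),sep='\n')
E
python3 fit2.py
```

```text
[ 576.91 -193.21  118.59   55.29] 4.714375006510535
[-0.42  0.29 -0.2   0.72 -0.04 -0.12 -0.09  0.27 -0.26 -0.11  0.31  0.1
  0.26 -0.54]
[-1.05 -1.63 -1.61  0.17  0.35  1.43 -0.95 -0.46  0.52 -0.02 -0.1   1.11
  1.13 -4.76 -4.64 -5.03  2.03  1.66  1.3   1.03]
```

```bash
sed -i 's/(CA,-21,\[.*\])\]$/(CA,-31,[(303,96.7),(308,91.7),(313,87.2),(318,82.5)])]/' fit2.py; python3 fit2.py
python3 - <<'E'
import cv2
A=cv2.imread('pics/A.png')
for c in (103,106,109,112): print(c,' '.join(str(int(v)) for v in A[290:325,c].mean(1)))
for rr in (298,300,302): print(rr,' '.join(str(int(v)) for v in A[rr,95:185].mean(1)))
E
```

```text
[ 578.56 -191.34  115.82   55.74] 4.844437760361454
[-0.25  0.44 -0.15  0.75 -0.12 -0.23 -0.3   0.03 -0.41  0.1   0.49  0.17
  0.4  -0.56]
[-1.24 -1.83 -1.82 -0.13  0.04  1.11 -0.64 -0.14  0.85  0.43  0.36  0.73
  0.75 -0.3  -0.07 -0.35 -0.18  0.25  0.19  0.33]
103 128 127 130 132 129 127 130 130 129 141 142 140 139 132 125 128 128 128 130 128 129 130 130 127 127 128 129 129 128 127 127 126 127 128 127
106 132 128 129 129 131 131 131 129 116 228 255 255 255 228 114 126 127 130 130 127 126 129 127 129 127 129 128 126 128 126 128 129 132 132 130
109 129 129 130 130 132 130 130 127 113 216 255 255 255 174 118 127 127 128 128 128 130 128 127 128 128 124 127 128 130 132 129 127 127 129 130
112 130 131 130 130 128 129 126 127 124 120 128 121 124 127 128 129 128 129 129 126 126 127 125 128 130 132 131 129 128 128 129 132 132 130 132
298 123 126 128 130 131 127 127 129 129 125 120 116 115 112 113 114 118 124 125 130 128 128 128 129 129 128 126 127 127 126 129 131 129 128 128 129 131 129 126 126 127 128 130 131 128 128 128 126 126 128 128 127 124 124 124 123 123 124 118 113 120 133 130 127 128 130 130 130 126 129 125 123 124 124 128 129 131 133 135 124 114 119 113 113 106 111 109 111 109 106
300 126 130 129 130 124 131 145 146 142 128 255 255 255 255 255 255 255 128 126 128 126 127 131 129 128 128 126 126 130 131 130 127 127 129 132 131 130 129 127 129 130 133 133 134 132 131 131 129 132 131 131 130 128 128 130 132 134 133 130 130 128 129 128 128 129 129 123 122 126 115 255 255 255 200 154 129 64 71 24 23 28 31 30 34 32 34 36 36 33 33
302 130 128 126 123 121 122 136 143 139 127 255 255 255 255 255 164 119 124 127 128 130 128 127 125 127 125 127 130 131 126 128 130 131 130 130 129 125 128 130 131 133 132 131 131 132 132 131 133 131 130 127 128 130 131 133 134 134 130 130 130 128 127 128 130 130 126 116 203 255 255 254 131 1 12 26 30 32 36 35 35 38 35 39 36 35 36 39 38 39 35
```

```bash
python3 - <<'E'
s=open('fit2.py').read()
s=s.replace("def res","D=[d for i,d in enumerate(D) if i not in(9,10,11)]+[(CA,(112.2,298.6),-21,0),(CA,(168.8,298.6),31,0),(CA,(100.7,298.6),-31,0)]\ndef res",1)
s=s.replace("o.append((proj(C,[X(y,z)])[0]-u)[1])","e=proj(C,[X(y,z)])[0]-u; o.append(e[1]); \n        if C is CA and z==v[3]: q.append(e[0])")
s+="""
I=cv2.imread('pics/B.png')
for c in (418,421,424,478,481,484): print(c,' '.join(str(int(v)) for v in I[292:312,c].mean(1)))
for rr in (299,300,301): print(rr,' '.join(str(int(v)) for v in I[rr,412:490].mean(1)))
"""
open('fit3.py','w').write(s)
E
python3 fit3.py
```

```text
File "fit3.py", line 1
    exec(open('fit.py').read().split('D=[d for i,d in enumerate(D) if i not in(9,10,11)]+[(CA,(112.2,298.6),-21,0),(CA,(168.8,298.6),31,0),(CA,(100.7,298.6),-31,0)]
                                     ^
SyntaxError: unterminated string literal (detected at line 1)
```

```bash
python3 - <<'E'
s=open('fit3.py').read()
l="D=[d for i,d in enumerate(D) if i not in(9,10,11)]+[(CA,(112.2,298.6),-21,0),(CA,(168.8,298.6),31,0),(CA,(100.7,298.6),-31,0)]\n"
s=s.replace(l,"",1); i=s.index("E_="); s=s[:i]+l+s[i:]
open('fit3.py','w').write(s)
E
python3 fit3.py
```

```text
[ 578.55 -191.4   115.73   55.85] 4.933059027174394
[-0.27  0.4  -0.26  0.63 -0.16 -0.28 -0.43 -0.11 -0.48  0.47 -0.59  0.43
  0.9   0.32]
[-0.16  5.26 -0.48 -1.24 -1.83 -1.81 -0.1   0.07  1.14 -0.72 -0.22  0.77
  0.34  0.26  0.78  0.8  -0.31 -0.09 -0.36 -0.21  0.22  0.16  0.29]
418 143 142 143 144 144 143 129 255 255 255 255 241 147 141 144 146 145 144 145 143
421 148 147 145 144 145 139 123 255 255 255 255 235 144 140 144 144 145 145 125 230
424 142 144 144 145 145 144 131 239 250 241 222 137 104 138 148 147 145 144 118 237
478 142 143 143 144 144 138 191 255 255 255 255 181 138 143 143 143 144 143 145 144
481 147 147 144 145 142 133 195 255 255 255 255 209 169 140 141 143 144 142 143 143
484 143 144 145 146 144 133 201 255 255 255 255 245 230 232 214 166 138 141 144 144
299 147 156 159 158 150 213 255 255 255 255 255 255 239 149 141 145 143 144 148 147 146 148 141 143 147 147 145 143 145 144 149 148 146 144 143 148 148 149 149 148 148 146 147 147 148 147 145 142 143 146 149 149 149 165 143 143 146 144 143 144 147 144 148 157 204 255 255 255 255 255 255 255 255 255 202 141 144 144
300 144 156 163 161 148 255 255 255 255 255 255 255 250 166 140 144 144 143 143 146 146 148 144 140 142 145 147 145 144 146 148 149 148 145 142 143 145 148 150 150 147 148 146 147 148 146 148 144 143 146 145 147 148 151 150 143 147 146 143 143 145 144 142 146 244 255 255 255 255 255 255 255 255 255 204 156 143 142
301 145 147 157 159 146 255 255 255 255 255 255 255 241 182 148 144 143 146 142 144 145 146 144 144 141 144 146 149 143 143 146 148 148 147 144 142 143 147 149 147 150 149 147 146 147 148 149 148 146 143 145 148 147 151 151 145 143 146 145 147 143 143 142 159 250 255 255 255 255 255 255 255 255 253 187 178 161 143
```

Stand is at (578.5, -191.4), yaw 4.9°, slot lower edge at z≈115.7. I'll move to the pre-hook pose, with the back plane 25 mm in front of the rails and the necks 21 mm above the edge.

carry_out --targets '[{"dp": [-3, 12, 0], "yaw": 0}, {"dp": [-6, 40, 0], "yaw": 0}, {"dp": [-10, 75, 0], "yaw": 0}, {"dp": [-13, 110, 0], "yaw": 0}, {"dp": [-14.8, 134, 0], "yaw": 0}, {"dp": [-14.8, 142.4, 6], "yaw": 0}, {"dp": [-14.8, 142.4, 30], "yaw": 0}, {"dp": [-14.8, 142.4, 60], "yaw": 0}, {"dp": [-14.8, 142.4, 90], "yaw": 0}, {"dp": [-14.8, 142.4, 110], "yaw": 0}, {"dp": [-14.8, 142.4, 117], "yaw": 0}, {"dp": [-14.8, 142.4, 118], "yaw": 0}]'

```text
clock: 8.3
eef_pos: [512.1, -197.2, 112.2]
tcp_rot: [3.141, -0.0, -3.054]
contact_force: [-0.2, -0.2, -1.4]
opening: 0.131
grasp_force: 58.8
```

```bash
cat > st.py <<'E'
from h import *
s=r.sense();c,n=np.cos(np.radians(4.9)),np.sin(np.radians(4.9))
X=np.array([[c,n],[-n,c]])
d=X@(s['eef_pos'][:2]-[578.55,-191.4])
print("grip-in-stand x,y",(d-[.35,0]).round(2),"back plane x",round(d[0]-.35+42,2),"neck-h",round(s['eef_pos'][2]+24.5-115.7,2),"z",s['eef_pos'][2].round(2),"F stand",(X@s['contact_force'][:2]).round(2),s['contact_force'][2].round(2),"M",s['wrist_torque'].round(3),"rot",np.degrees(s['tcp_rot']).round(2),s['clock'],s['opening'].round(3))
E
python3 st.py; python3 -c "
from h import *
snap('C')"
```

```text
[ 512.14 -197.23  112.19] [ 1.7999e+02 -2.0000e-02 -1.7500e+02] [-0.2  -0.19 -1.38] [-0.014  0.014 -0.004] 8.3Traceback (most recent call last):
  File "st.py", line 5, in <module>
    print("grip-in-stand x,y",(d-[.35,0]).round(2),"back plane x",round(d[0]-.35+42,2),"neck-h",round(s['eef_pos'][2]+24.5-115.7,2),"z",s['eef_pos'][2].round(2),"F stand",(X@s['contact_force'][:2]).round(2),s['contact_force'][2].round(2),"M",s['wrist_torque'].round(3),"rot",np.degrees(s['tcp_rot']).round(2),s['clock'],s['opening'].round(3))
                                                                                                                                                                                                                                                                                                                                ^^^^^^^^^^^^^^^^^^
AttributeError: 'float' object has no attribute 'round'
```

```bash
sed -i "s/s\['opening'\].round(3)/s['opening']/; s/s\['contact_force'\]\[2\].round(2)/round(float(s['contact_force'][2]),2)/" st.py; python3 st.py
```

```text
grip-in-stand x,y [-66.74  -0.26] back plane x -24.74 neck-h 21.36 z 112.56 F stand [ 0.17 -0.24] -1.28 M [-0.04   0.028 -0.073] rot [-1.7999e+02  2.0000e-02 -1.7500e+02] 8.35 0.13213100471154166
```

carry_out --targets '[{"dp": [-4, 0, 0], "yaw": 0}, {"dp": [-8, 0, 0], "yaw": 0}, {"dp": [-11, 0, 0], "yaw": 0}, {"dp": [-12, 0, 0], "yaw": 0}, {"dp": [-13, 0, 0], "yaw": 0}, {"dp": [-14, 0, 0], "yaw": 0}, {"dp": [-15, 0, 0], "yaw": 0}, {"dp": [-15, 0, 0], "yaw": 0}]'

```text
clock: 9.35
eef_pos: [527.2, -196.0, 112.3]
tcp_rot: [-3.142, 0.0, -3.054]
contact_force: [-0.7, 0.7, -2.3]
opening: 0.129
grasp_force: 58.8
```

```bash
python3 st.py
```

```text
grip-in-stand x,y [-51.93  -0.15] back plane x -9.93 neck-h 21.07 z 112.27 F stand [-0.62  0.79] -2.33 M [-0.006 -0.017 -0.014] rot [-180.    0. -175.] 9.35 0.1287900094038828
```

carry_out --targets '[{"dp": [-1, 0, 0], "yaw": 0}, {"dp": [-2, 0, 0], "yaw": 0}, {"dp": [-2, 0, 0], "yaw": 0}]'

```text
clock: 9.72
eef_pos: [529.2, -195.7, 112.3]
tcp_rot: [-3.142, 0.0, -3.054]
contact_force: [-0.6, 0.8, -0.9]
opening: 0.129
grasp_force: 58.8
```

carry_out --targets '[{"dp": [-1, 0, 0], "yaw": 0}, {"dp": [-2, 0, 0], "yaw": 0}, {"dp": [-2, 0, 0], "yaw": 0}]'

```text
clock: 10.1
eef_pos: [531.2, -195.6, 112.3]
tcp_rot: [-3.142, 0.0, -3.054]
contact_force: [-0.0, -0.4, -1.6]
opening: 0.13
grasp_force: 58.8
```

carry_out --targets '[{"dp": [-1, 0, 0], "yaw": 0}, {"dp": [-2, 0, 0], "yaw": 0}, {"dp": [-2, 0, 0], "yaw": 0}]'

```text
clock: 10.48
eef_pos: [533.2, -195.4, 112.3]
tcp_rot: [-3.142, 0.0, -3.054]
contact_force: [-0.5, -0.4, -1.9]
opening: 0.133
grasp_force: 58.8
```

carry_out --targets '[{"dp": [-0.5, 0, 0], "yaw": 0}, {"dp": [-1, 0, 0], "yaw": 0}, {"dp": [-1, 0, 0], "yaw": 0}]'

```text
clock: 10.85
eef_pos: [534.1, -195.3, 112.3]
tcp_rot: [-3.142, 0.0, -3.054]
contact_force: [0.4, -0.1, -1.5]
opening: 0.133
grasp_force: 58.8
```

carry_out --targets '[{"dp": [-0.5, 0, 0], "yaw": 0}, {"dp": [-1, 0, 0], "yaw": 0}, {"dp": [-1, 0, 0], "yaw": 0}]'

```text
clock: 11.22
eef_pos: [535.2, -195.3, 112.3]
tcp_rot: [-3.142, 0.0, -3.054]
contact_force: [-0.8, -0.0, -2.7]
opening: 0.132
grasp_force: 58.8
```

carry_out --targets '[{"dp": [-0.5, 0, 0], "yaw": 0}, {"dp": [-1, 0, 0], "yaw": 0}, {"dp": [-1, 0, 0], "yaw": 0}]'

```text
clock: 11.6
eef_pos: [536.1, -195.2, 112.3]
tcp_rot: [-3.142, 0.0, -3.054]
contact_force: [-0.3, -0.2, -1.4]
opening: 0.132
grasp_force: 58.8
```

carry_out --targets '[{"dp": [-0.5, 0, 0], "yaw": 0}, {"dp": [-0.5, 0, 0], "yaw": 0}]'

```text
clock: 11.85
eef_pos: [536.3, -195.1, 112.2]
tcp_rot: [3.141, -0.0, -3.054]
contact_force: [-1.4, -0.1, -1.6]
opening: 0.134
grasp_force: 58.8
```

carry_out --targets '[{"dp": [-0.5, 0, 0], "yaw": 0}, {"dp": [-0.5, 0, 0], "yaw": 0}]'

```text
clock: 12.1
eef_pos: [536.5, -195.0, 112.1]
tcp_rot: [3.141, -0.001, -3.054]
contact_force: [-4.0, 0.1, 0.1]
opening: 0.129
grasp_force: 59.0
```

Firm contact of about 4 N at the expected back plane. I'll ease back slightly and lower.

carry_out --targets '[{"dp": [0.6, 0, 0], "yaw": 0}, {"dp": [0.6, 0, 1], "yaw": 0}, {"dp": [0.6, 0, 2], "yaw": 0}, {"dp": [0.6, 0, 3], "yaw": 0}, {"dp": [0.6, 0, 3], "yaw": 0}]'

```text
clock: 12.72
eef_pos: [536.4, -195.1, 109.1]
tcp_rot: [3.142, -0.0, -3.054]
contact_force: [-2.8, -0.6, -2.2]
opening: 0.134
grasp_force: 58.7
```

carry_out --targets '[{"dp": [0, 0, 0.7], "yaw": 0}, {"dp": [0, 0, 1.4], "yaw": 0}, {"dp": [0, 0, 2], "yaw": 0}, {"dp": [0, 0, 2], "yaw": 0}]'

```text
clock: 13.22
eef_pos: [536.4, -195.1, 107.2]
tcp_rot: [3.142, -0.0, -3.054]
contact_force: [-3.7, -0.3, -1.2]
opening: 0.131
grasp_force: 58.9
```

```bash
python3 st.py
```

```text
grip-in-stand x,y [-42.63  -0.08] back plane x -0.63 neck-h 15.99 z 107.19 F stand [-3.69  0.02] -1.21 M [-0.099  0.516 -0.125] rot [ 1.80e+02 -1.00e-02 -1.75e+02] 13.225 0.13122700386886446
```

carry_out --targets '[{"dp": [0.4, 0, 0.7], "yaw": 0}, {"dp": [0.4, 0, 1.4], "yaw": 0}, {"dp": [0.4, 0, 2], "yaw": 0}, {"dp": [0.4, 0, 2], "yaw": 0}]'

```text
clock: 13.72
eef_pos: [536.4, -195.2, 105.3]
tcp_rot: [-3.141, 0.001, -3.054]
contact_force: [-0.0, 0.1, -2.2]
opening: 0.128
grasp_force: 58.7
```

carry_out --targets '[{"dp": [0, 0, 0.5], "yaw": 0}, {"dp": [0, 0, 1], "yaw": 0}, {"dp": [0, 0, 1], "yaw": 0}]'

```text
clock: 14.1
eef_pos: [536.2, -195.2, 104.4]
tcp_rot: [-3.141, 0.0, -3.054]
contact_force: [-0.8, -0.2, 0.0]
opening: 0.13
grasp_force: 58.9
```

carry_out --targets '[{"dp": [0, 0, 0.5], "yaw": 0}, {"dp": [0, 0, 1], "yaw": 0}, {"dp": [0, 0, 1], "yaw": 0}]'

```text
clock: 14.48
eef_pos: [536.0, -195.2, 103.3]
tcp_rot: [3.142, -0.0, -3.054]
contact_force: [-2.0, -0.9, 1.7]
opening: 0.126
grasp_force: 59.1
```

Now riding on the catch with the claws hooked. I'll let go.

carry_out --targets '[{"dp": [0, 0, 0], "yaw": 0}, {"dp": [0, 0, 0], "yaw": 0}, {"dp": [0, 0, 0], "yaw": 0}, {"dp": [0, 0, 0], "yaw": 0}, {"dp": [0, 0, 0], "yaw": 0}]' --fingers 0

```text
clock: 15.1
eef_pos: [536.1, -195.2, 103.3]
tcp_rot: [-3.142, 0.0, -3.054]
contact_force: [0.1, 0.0, -0.0]
opening: 0.503
grasp_force: 0.0
```

carry_out --targets '[{"dp": [0, 0, -10], "yaw": 0}, {"dp": [0, 0, -35], "yaw": 0}, {"dp": [0, 0, -65], "yaw": 0}, {"dp": [0, 0, -88], "yaw": 0}, {"dp": [0, 0, -96], "yaw": 0}, {"dp": [0, 0, -96], "yaw": 0}]'

```text
clock: 15.85
eef_pos: [536.2, -195.2, 199.7]
tcp_rot: [-3.141, 0.001, -3.054]
contact_force: [-0.2, -0.2, -0.3]
opening: 0.498
grasp_force: 0.0
```

carry_out --targets '[{"dp": [0, 0, 0], "yaw": 0}, {"dp": [0, 0, 0], "yaw": 0}, {"dp": [0, 0, 0], "yaw": 0}, {"dp": [0, 0, 0], "yaw": 0}, {"dp": [0, 0, 0], "yaw": 0}]' --fingers -1

```text
clock: 16.48
eef_pos: [536.1, -195.2, 199.2]
tcp_rot: [3.142, -0.0, -3.054]
contact_force: [0.3, -0.0, 0.4]
opening: -0.0
grasp_force: 0.0
```

```bash
python3 st.py
python3 - <<'E'
from h import *
snap('P'); cv2.imwrite('pics/P.png',cv2.imread('pics/P.png'))
S=cal("side");f=r.grab_frame("side");cv2.imwrite('pics/S2.png',f[:,:,::-1])
w=cv2.imread('pics/P.png')[60:360,130:430];x,y=proj(S,[(560,-190,130)])[0].astype(int);print(x,y)
s=cv2.resize(f[y-35:y+45,x-35:x+45,::-1],(500,500),interpolation=cv2.INTER_CUBIC)
cv2.imwrite('pics/both.png',np.hstack([cv2.resize(w,(300,500)) if 0 else cv2.copyMakeBorder(w,0,200,0,0,cv2.BORDER_CONSTANT),s]))
E
```

```text
grip-in-stand x,y [-43.    -0.11] back plane x -1.0 neck-h 107.99 z 199.19 F stand [ 0.29 -0.04] 0.45 M [ 0.015  0.034 -0.034] rot [ 1.80e+02 -1.00e-02 -1.75e+02] 16.475 -0.0003240515443951712
[ 536.06 -195.15  199.19] [ 1.80e+02 -1.00e-02 -1.75e+02] [ 0.3  -0.01  0.45] [ 0.015  0.034 -0.034] 16.475
291 165
```

View pics/both.png

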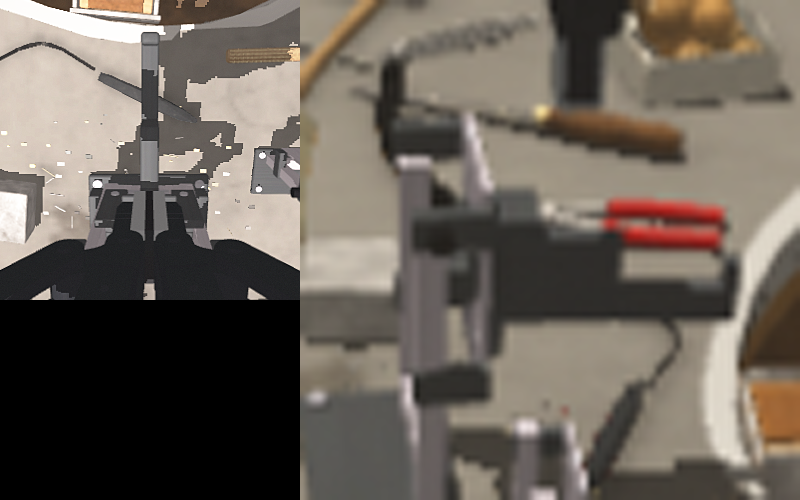

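The bracket hangs level on the rails (side view), arm toward the robot. The gripper is now shut above it. I'll move over the flange and press.

carry_out --targets '[{"dp": [-6, 0, 0], "yaw": 0}, {"dp": [-18, 0, 0], "yaw": 0}, {"dp": [-27, 0, 0], "yaw": 0}, {"dp": [-29, 0, 3], "yaw": 0}, {"dp": [-29, 0, 15], "yaw": 0}, {"dp": [-29, 0, 28], "yaw": 0}, {"dp": [-29, 0, 38], "yaw": 0}, {"dp": [-29, 0, 42], "yaw": 0}, {"dp": [-29, 0, 43], "yaw": 0}, {"dp": [-29, 0, 43], "yaw": 0}]'

```text
clock: 17.82
eef_pos: [565.2, -192.7, 156.6]
tcp_rot: [-3.141, 0.0, -3.054]
contact_force: [0.0, 0.2, -0.2]
opening: -0.002
grasp_force: 0.0
```

carry_out --targets '[{"dp": [0, 0, 1], "yaw": 0}, {"dp": [0, 0, 2], "yaw": 0}, {"dp": [0, 0, 3], "yaw": 0}, {"dp": [0, 0, 3], "yaw": 0}]'

```text
clock: 18.32
eef_pos: [564.9, -192.6, 153.2]
tcp_rot: [3.142, -0.0, -3.054]
contact_force: [-0.5, 1.6, -0.2]
opening: 0.001
grasp_force: 0.0
```

```bash
python3 st.py
```

```text
grip-in-stand x,y [-14.02  -0.03] back plane x 27.98 neck-h 62.0 z 153.2 F stand [-0.35  1.6 ] -0.22 M [-0.035 -0.008  0.031] rot [ 1.80e+02 -1.00e-02 -1.75e+02] 18.325 0.000876119562260802
```

carry_out --targets '[{"dp": [0, 0, 0.7], "yaw": 0}, {"dp": [0, 0, 1.4], "yaw": 0}, {"dp": [0, 0, 2], "yaw": 0}, {"dp": [0, 0, 2], "yaw": 0}]'

```text
clock: 18.82
eef_pos: [565.0, -192.6, 151.4]
tcp_rot: [-3.142, 0.0, -3.054]
contact_force: [-1.0, -0.4, 2.2]
opening: 0.002
grasp_force: 1.1
```

carry_out --targets '[{"dp": [0, 0, 0.7], "yaw": 0}, {"dp": [0, 0, 1.4], "yaw": 0}, {"dp": [0, 0, 2], "yaw": 0}, {"dp": [0, 0, 2], "yaw": 0}]'

```text
clock: 19.32
eef_pos: [565.2, -192.7, 149.4]
tcp_rot: [-3.141, 0.0, -3.054]
contact_force: [-0.3, 0.5, 4.3]
opening: -0.003
grasp_force: 2.3
```

carry_out --targets '[{"dp": [0, 0, 0.7], "yaw": 0}, {"dp": [0, 0, 1.4], "yaw": 0}, {"dp": [0, 0, 2], "yaw": 0}, {"dp": [0, 0, 2], "yaw": 0}]'

```text
clock: 19.82
eef_pos: [565.3, -192.7, 147.5]
tcp_rot: [-3.141, 0.001, -3.054]
contact_force: [0.4, 0.8, 5.9]
opening: -0.0
grasp_force: 2.6
```

carry_out --targets '[{"dp": [0, 0, 0.7], "yaw": 0}, {"dp": [0, 0, 1.4], "yaw": 0}, {"dp": [0, 0, 2], "yaw": 0}, {"dp": [0, 0, 2], "yaw": 0}]'

```text
clock: 20.32
eef_pos: [565.5, -192.7, 145.8]
tcp_rot: [-3.141, 0.001, -3.054]
contact_force: [-0.1, 1.1, 7.8]
opening: -0.002
grasp_force: 3.8
```

carry_out --targets '[{"dp": [0, 0, 0.7], "yaw": 0}, {"dp": [0, 0, 1.4], "yaw": 0}, {"dp": [0, 0, 2], "yaw": 0}, {"dp": [0, 0, 2], "yaw": 0}]'

```text
clock: 20.82
eef_pos: [565.6, -192.7, 144.0]
tcp_rot: [-3.141, 0.001, -3.054]
contact_force: [-1.2, 1.0, 9.0]
opening: -0.002
grasp_force: 4.5
```

carry_out --targets '[{"dp": [0, 0, 0.5], "yaw": 0}, {"dp": [0, 0, 1], "yaw": 0}, {"dp": [0, 0, 1], "yaw": 0}]'

```text
clock: 21.2
eef_pos: [565.7, -192.7, 143.2]
tcp_rot: [-3.141, 0.002, -3.054]
contact_force: [-1.4, 0.7, 10.9]
opening: -0.001
grasp_force: 5.5
```

carry_out --targets '[{"dp": [0, 0, 0.5], "yaw": 0}, {"dp": [0, 0, 1], "yaw": 0}, {"dp": [0, 0, 1], "yaw": 0}]'

```text
clock: 21.58
eef_pos: [565.8, -192.8, 142.4]
tcp_rot: [-3.141, 0.002, -3.054]
contact_force: [-1.5, 1.4, 12.8]
opening: 0.002
grasp_force: 6.2
```

carry_out --targets '[{"dp": [0, 0, 0.5], "yaw": 0}, {"dp": [0, 0, 1], "yaw": 0}, {"dp": [0, 0, 1], "yaw": 0}]'

```text
clock: 21.95
eef_pos: [565.9, -192.8, 141.6]
tcp_rot: [-3.141, 0.002, -3.054]
contact_force: [-2.4, 1.4, 13.6]
opening: -0.0
grasp_force: 6.9
```

carry_out --targets '[{"dp": [0, 0, 0.5], "yaw": 0}, {"dp": [0, 0, 1], "yaw": 0}, {"dp": [0, 0, 1], "yaw": 0}]'

```text
clock: 22.32
eef_pos: [566.0, -192.8, 140.8]
tcp_rot: [-3.141, 0.002, -3.054]
contact_force: [-2.8, 1.5, 15.6]
opening: -0.0
grasp_force: 7.6
```

carry_out --targets '[{"dp": [0, 0, 0.5], "yaw": 0}, {"dp": [0, 0, 0.8], "yaw": 0}, {"dp": [0, 0, 0.8], "yaw": 0}]'

```text
clock: 22.7
eef_pos: [566.0, -192.8, 140.1]
tcp_rot: [-3.141, 0.002, -3.054]
contact_force: [-2.1, 1.5, 16.5]
opening: 0.0
grasp_force: 8.3
```

carry_out --targets '[{"dp": [0, 0, 0.5], "yaw": 0}, {"dp": [0, 0, 0.8], "yaw": 0}, {"dp": [0, 0, 0.8], "yaw": 0}]'

```text
clock: 23.08
eef_pos: [566.0, -192.8, 139.8]
tcp_rot: [-3.141, 0.002, -3.054]
contact_force: [-4.2, 2.0, 20.5]
opening: 0.001
grasp_force: 10.4
```

carry_out --targets '[{"dp": [0, 0, 0.5], "yaw": 0}, {"dp": [0, 0, 0.5], "yaw": 0}]'

```text
clock: 23.32
eef_pos: [566.0, -192.8, 139.6]
tcp_rot: [-3.141, 0.003, -3.054]
contact_force: [-5.2, 1.9, 23.2]
opening: 0.0
grasp_force: 12.3
```

Firm stop reached at the predicted height. I'll lift slowly; if it's locked, contact should vanish about 4 mm up.

carry_out --targets '[{"dp": [0, 0, -1.5], "yaw": 0}, {"dp": [0, 0, -3], "yaw": 0}, {"dp": [0, 0, -3.5], "yaw": 0}, {"dp": [0, 0, -3.5], "yaw": 0}]'

```text
clock: 23.82
eef_pos: [565.9, -192.8, 142.0]
tcp_rot: [-3.141, 0.002, -3.054]
contact_force: [-1.4, 1.0, 12.8]
opening: 0.002
grasp_force: 6.6
```

carry_out --targets '[{"dp": [0, 0, -1], "yaw": 0}, {"dp": [0, 0, -2], "yaw": 0}, {"dp": [0, 0, -2], "yaw": 0}]'

```text
clock: 24.2
eef_pos: [565.7, -192.7, 143.6]
tcp_rot: [-3.141, 0.002, -3.054]
contact_force: [-0.2, 1.1, 10.6]
opening: 0.001
grasp_force: 5.1
```

carry_out --targets '[{"dp": [0, 0, -1], "yaw": 0}, {"dp": [0, 0, -2], "yaw": 0}, {"dp": [0, 0, -2], "yaw": 0}]'

```text
clock: 24.58
eef_pos: [564.7, -192.5, 144.3]
tcp_rot: [3.141, -0.001, -3.054]
contact_force: [-0.6, -1.2, 1.6]
opening: 0.002
grasp_force: 0.7
```

carry_out --targets '[{"dp": [0, 0, -1], "yaw": 0}, {"dp": [0, 0, -2], "yaw": 0}, {"dp": [0, 0, -2], "yaw": 0}, {"dp": [0, 0, -2], "yaw": 0}]'

```text
clock: 25.08
eef_pos: [564.9, -192.6, 146.7]
tcp_rot: [-3.142, -0.0, -3.054]
contact_force: [-0.2, 0.5, 0.3]
opening: 0.002
grasp_force: 0.0
```

carry_out --targets '[{"dp": [0, 0, 1], "yaw": 0}, {"dp": [0, 0, 2], "yaw": 0}, {"dp": [0, 0, 2.6], "yaw": 0}, {"dp": [0, 0, 2.6], "yaw": 0}]'

```text
clock: 25.58
eef_pos: [565.0, -192.6, 144.3]
tcp_rot: [-3.142, 0.0, -3.054]
contact_force: [-0.6, -0.5, 3.2]
opening: 0.001
grasp_force: 1.3
```

carry_out --targets '[{"dp": [0, 0, -4], "yaw": 0}, {"dp": [0, 0, -20], "yaw": 0}, {"dp": [0, 0, -45], "yaw": 0}, {"dp": [10, 0, -65], "yaw": 0}, {"dp": [30, 0, -75], "yaw": 0}, {"dp": [50, 0, -78], "yaw": 0}, {"dp": [60, 0, -78], "yaw": 0}, {"dp": [60, 0, -78], "yaw": 0}]'

```text
clock: 26.58
eef_pos: [504.4, -197.9, 222.0]
tcp_rot: [3.141, -0.0, -3.055]
contact_force: [-0.6, 0.4, 0.3]
opening: -0.0
grasp_force: 0.0
```

Contact is lost above about 144.5 and the bracket does not spring back to 151.7, so it is locked 4 mm above the firm stop. Signing off.

```bash
python3 -c "
from rig import r
print(r.sign_off())"
```

```text
the job is handed in; nothing more can be done
None
```

The bracket is hooked into the larger stand, pressed to its firm stop (highest wrist force read was about 24 N), released and handed in at about 27 s. I judged it locked by touch, because it stayed about 4 mm above the stop when I let off, and I took no picture after the press.

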